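# Start the loaded test-cassette reader

## Task

A test cassette lies ready in the open tray of the cassette reader. With the fingertips, gently push the tray fully home, then lightly press the green start key and let it come back up. Do not pick anything up, press no other key, and leave the cassette in its tray and everything else on the trolley where it is.

Things in the scene. Friction and masses are not known exactly. Their poses are not given: they have to be found in the camera images.
- reader: Fixed ivory cassette reader, 200 (its x) by 190 by 101 mm high, left or right of the trolley's middle. Origin: centre of its underside, at z = 0. Its x runs from front to back; the front face, at x = -100 mm, looks roughly at the robot. On top a flat key deck 60 mm above the trolley top, from the front face back to x = 0, then a display sloping up to a hood 100 mm high
- tray_front (a point): Middle of the tray's front plate, on its face towards the robot, 30 mm above the trolley top; axes as the reader's. Plate light grey, upright, 66 mm wide (y), from 12 to 48 mm above the trolley top, 6 mm thick. Tray out: 76 mm in front of the reader's front face; home: the plate is against that face. Push it along the reader's +x
- tray (a joint): How far the tray has been pushed in, m: 0 = fully out (every start), 0.070 = fully home against its stop. Slides straight along the reader's x with a friction of 1.5 N, and stays where it is left
- tray_pocket (a point): Middle of the pocket in the tray where the cassette lies, at half the cassette's height; moves with the tray; axes as the reader's. Pocket 63 by 25 mm, 5 mm deep
- cassette_center (a point): Centre of the white loose test cassette, 60 (its x) by 20 by 5 mm, 12 g, lying in the tray's pocket; its top is level with the pocket's rim
- key_start (a joint): Travel of the green start key, m: 0 = up, 0.005 = fully down. It springs back by itself: 1 N starts it, 6 N holds it fully down. The reader takes the press from half travel on
- key_start_top (a point): Centre of the top of the green start key: round, 22 mm across, the largest of the four keys in a row on the deck, second from the right as seen from the robot. Its top is 67 mm above the trolley top and 7 mm above the deck. It is pressed straight down
- key_stop (a joint): Travel of the red stop key, m (0 = up, 0.005 = down): 18 mm across, 42 mm to the right (reader's -y) of the start key, centre to centre; not to be pressed
- key_eject (a joint): Travel of the blue eject key, m (0 = up, 0.005 = down): 18 mm across, 42 mm to the left (reader's +y) of the start key; not to be pressed
- key_power (a joint): Travel of the dark grey power key, m (0 = up, 0.005 = down): 18 mm across, 84 mm to the left of the start key; not to be pressed
- sharps_bin: Fixed round yellow sharps bin with a white lid, 168 mm across the lid, 181 mm high, standing on the other side of the trolley's middle from the reader; origin at the centre of its underside
- dropper_center (a point): Centre of the small white loose dropper bottle with a red cap, 28 mm across, 60 mm high, in front of the reader to the left of the tray; to be left alone
- spare_center (a point): Centre of a spare white cassette, 60 by 20 by 5 mm, loose on the trolley top in front of the reader to the right of the tray; to be left alone
- gel_center (a point): Point half-way up the loose hand-gel pump bottle, 72 mm across, 192 mm high, its nozzle reaching 51 mm from its axis; far left; to be left alone
- vial_center (a point): Centre of the small loose glass vial with a metal cap, 22 mm across, 41 mm high; left; to be left alone
- glove_center (a point): Centre of the loose glove carton, 120 by 240 by 65 mm, white and orange; right; to be left alone
Things that resemble listed ones, but are neither listed nor needed, are in the scene too. Leave any black or yellow look-alike of the part that bears cassette_center alone.

How it is judged:
By the outcome, as a careful person would: the job done as asked, in the order asked, and still so for the second after the job is handed in, with the robot touching nothing.
It also fails if it takes over 48 s, if anything falls off the work surface, if the arm or the gripper's body presses on something with over 40 N, if the wrist force passes 120 N, or if a joint passes its speed limit or range.

## Robot

A 6-joint arm with a two-finger parallel gripper is mounted at the origin on the work surface. World frame = base frame: x ahead of the robot, y to its left, z up, the work surface at z = 0. Lengths are in m, angles in rad, forces in N, time in s.
With the tool pointing down it reaches from about 0.375 to 0.975 m from the base axis. Payload 3.8 kg.
Tool frame: the origin (TCP) lies midway between the tips of the shut fingers; the grasp point (between the pads) lies 19 mm behind it; z points along the fingers, y is the line along which they close (so a half turn about z gives the same grasp; the last joint's range is limited). The gripper opens to 85 mm and grips with 20 to 120 N. Pads are 22 mm wide; open, the fingers measure 114 mm over their backs; the gripper's body (76 mm by 85 mm) begins 54 mm behind the grasp point. The pads swing forward as they close: fully open they stand 13 mm farther back than shut.
Start: joints at [1.09, 0.264, 1.604, -0, 1.274, -0.037], TCP at [0.29, 0.61, 0.231] pointing down, gripper open.
Joint ranges: [-2.63, 2.63], [-0.94, 2.18], [0.31, 2.57], [-1.31, 4.45], [0, 2.66], [-2.55, 2.55]. Speed limits (rad/s): [2.57, 2.57, 3.14, 3.14, 3.14, 3.14].

## Interface

Orientations are given as a rotation vector (axis times angle).
In Python, from workcell import bot gives the robot as it stands.
- The arm moves only by the tool servo_tool, never from a script. Its argument "series" is a list of rows, each a list of 7 numbers: the shift along the world's x, y, z in units of 0.15 m (1.0 is 0.15 m), then the turn, a rotation vector about the world's x, y, z in units of 180 degrees (1.0 is 180 degrees), then the closure, from 0 (fully open) to 1 (shut). A call has 1 to 20 rows; each row is the pose to reach, as a shift and turn from the pose commanded when the call began, turning the shorter way round; what a row does not reach only later rows make up. A row lasts 1/10 s, in which the tool goes at most 50 mm and 8.59 degrees, less where a joint would pass 70% of its speed; a pose out of reach is approached as far as the arm can. A call with a number of a shift or a turn outside -1 to 1 is refused whole. A call with a gripper value outside its range is refused whole. The fingers move at their own pace and stop on an object; "newtons" is the grip in N (left out, the last holds). Time passes only in rows, so rows that repeat a pose let the fingers close. It gives the time, the measured TCP pose, the force, the opening and the grip force at its end, in the units of the state.
- bot.read_state(): the state, without advancing time (a new reading comes with each control period).
- bot.read_camera(name): name is "side" or "top" or "wrist"; returns the picture (480x640x3 uint8, red, green, blue); there is no depth.
- bot.camera_info(name): a dict with "vertical_fov" (degrees; the focal length in pixels is half the picture's height over the tangent of half this angle, whatever the lens; pixels are square), "cx", "cy" (the principal point, pixels), "R" (3x3) and "t" (3): a world point X has camera coordinates R X + t. Camera axes: x right, y down, z forward; pixel columns grow to the right and rows downward; lengths in m; the calibration is good to about 2 mm. The wrist camera is an equidistant fisheye: a pixel r from the principal point sees the ray r / f radians off the axis. A picture is of the moment at which its call begins: read the wrist's pose just before it. camera_info takes no time and is no camera call; for the wrist camera it gives the pose at the moment of the call.
- bot.finish_job(): hands the job in; it is judged then, once.
Trained networks look in the newest picture that a camera, given by its name, has taken for a name from the list of things; names that differ only in an ending like _2 or _b are one class to them, and where a whole thing is asked for, a point or a joint stands for the part that bears it (a point fixed in the world has none). Each returns a list of dicts, best first, with "score" (0 to 1); they miss things now and then, are a little off and sometimes report something else, mostly with a low value. They report only what shows in the picture. A call takes as long as a camera call. They do not tell look-alikes from the thing itself.
- bot.recognise(target, camera): "box" ([left, top, right, bottom] as shares, 0 to 1, of the picture: columns of its width, rows of its height, round what is visible of it).
- bot.trace(target, camera): "mask" (480x640 bool, what is visible of it) and "box" ([left, top, right, bottom] as shares, 0 to 1, of the picture: columns of its width, rows of its height, round what is visible of it).
- bot.mark_of(target, camera): "at" ([row, column] as shares, 0 to 1, of the picture: columns of its width, rows of its height: a listed point, or the origin of a listed thing).
The state is a dict: "time": time; "q": joint angles; "joint_vel": joint speeds; "joint_torque": joint torques, N m; "tool_pos": TCP position; "tcp_rot": TCP orientation; "wrist_force": force on the tool from outside, world axes, zero at the start; "torque": the same for the moment, N m; "width": opening from 0.0 (shut) to 1.0 (fully open); "grip_force": force on a finger pad.
Only numpy, scipy, OpenCV 4.12 (cv2) and the standard library are available. Lean on these libraries where they do the work, as an engineer would, in place of code of your own. Each camera call takes 0.05 s, during which the arm holds its last target. There are 200 camera calls.

## Working session

There is one attempt and no reset: what is moved stays moved. The work goes in short steps, Python scripts to look and compute and a tool call to move; the robot and the scene stay as the last step left them, time stands still between calls to the robot, and variables do not carry over. Pictures are saved under pics/ and viewed, at most 10 in all, crops included, and the job is handed in when it is done.

Besides the shell and the picture viewer there is one more tool, called as a command line: name --pt "numbers of a row" for each row, then --argument value for the rest. servo_tool: Moves the arm, as the interface text tells. Shifts and turns lie within -1 to 1; 1 stands for 0.15 m of shift or 180 degrees of turn. Its arguments: {"type":"object","properties":{"series":{"type":"array","items":{"type":"array","items":{"type":"number"}}},"newtons":{"type":"number"}},"required":["series"]}

```bash
mkdir -p pics; cat > h.py <<'E'
import numpy as np, cv2
from workcell import bot
def info(c):
    i=bot.camera_info(c); f=240/np.tan(np.radians(i["vertical_fov"])/2)
    return f,i["cx"],i["cy"],np.array(i["R"]),np.array(i["t"])
def ray(c,u,v,I=None):
    f,cx,cy,R,t=I or info(c)
    a=np.array([u-cx,v-cy]);
    if c=="wrist":
        r=np.linalg.norm(a); th=r/f; d=np.array([*(a/max(r,1e-9)*np.sin(th)),np.cos(th)])
    else: d=np.array([*(a/f),1])
    return -R.T@t, R.T@d
def at_z(c,u,v,z,I=None):
    o,d=ray(c,u,v,I); return o+d*(z-o[2])/d[2]
E
python3 - <<'E'
from h import *
for c in ("top","side"):
    cv2.imwrite(f"pics/{c}0.png",bot.read_camera(c)[:,:,::-1])
    f,cx,cy,R,t=info(c); print(c,f,cx,cy,(-R.T@t).round(3),R[2].round(2))
    for n,z in (("reader",0),("tray_front",.03),("key_start_top",.067),("cassette_center",None),("tray_pocket",None),("dropper_center",.03),("spare_center",.0025),("sharps_bin",0)):
        r=bot.mark_of(n,c)
        for k in r[:2]:
            v,u=k["at"][0]*480,k["at"][1]*640
            print(n,round(k["score"],2),round(u),round(v),at_z(c,u,v,.03 if z is None else z).round(4))
s=bot.read_state();print(s["time"],s["tool_pos"],s["tcp_rot"])
E
```

```text
top 434.4179656850961 319.9794410791273 240.2553159942305 [ 0.401 -0.01   1.255] [ 0.08 -0.02 -1.  ]
reader 0.6 240 191 [0.6405 0.2018 0.    ]
tray_front 0.89 238 248 [0.4712 0.1969 0.03  ]
key_start_top 0.51 245 203 [0.5943 0.177  0.067 ]
key_start_top 0.43 478 276 [ 0.407  -0.4683  0.067 ]
cassette_center 0.74 215 266 [0.4203 0.2589 0.03  ]
cassette_center 0.72 263 273 [0.4043 0.1238 0.03  ]
tray_pocket 0.7 237 232 [0.5186 0.2012 0.03  ]
dropper_center 0.63 209 232 [0.5165 0.2809 0.03  ]
spare_center 0.56 206 230 [0.5229 0.2957 0.0025]
spare_center 0.42 276 236 [0.5099 0.0942 0.0025]
sharps_bin 0.96 356 180 [ 0.6815 -0.1355  0.    ]
side 621.9479662037414 325.1746578428518 242.37387731161817 [-0.234  0.873  0.812] [ 0.55 -0.64 -0.53]
reader 0.57 220 296 [0.6373 0.204  0.    ]
tray_front 0.58 276 316 [0.4711 0.2007 0.03  ]
key_start_top 0.52 240 269 [0.6041 0.1706 0.067 ]
cassette_center 0.71 326 324 [0.3788 0.1541 0.03  ]
cassette_center 0.66 275 356 [0.3916 0.2849 0.03  ]
tray_pocket 0.7 261 310 [0.5067 0.2062 0.03  ]
dropper_center 0.82 231 328 [0.5111 0.2827 0.03  ]
spare_center 0.72 294 296 [0.5137 0.103  0.0025]
sharps_bin 0.87 315 226 [ 0.6738 -0.1486  0.    ]
0.9 [0.28983542 0.60960214 0.23130563] [6.91418860e-01 3.06455049e+00 2.71616439e-05]
```

View pics/top0.png

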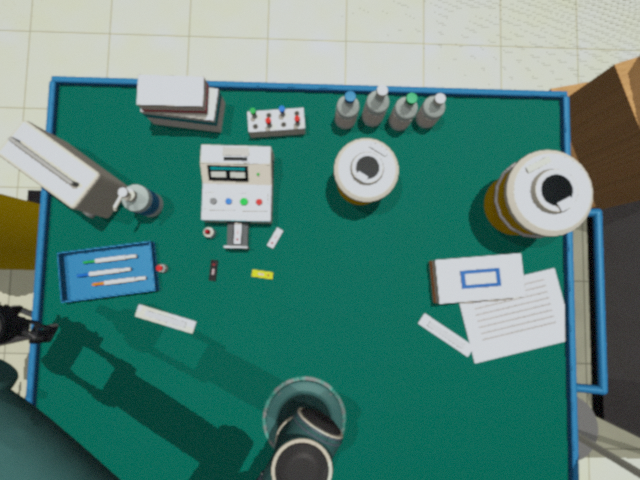

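View pics/side0.png

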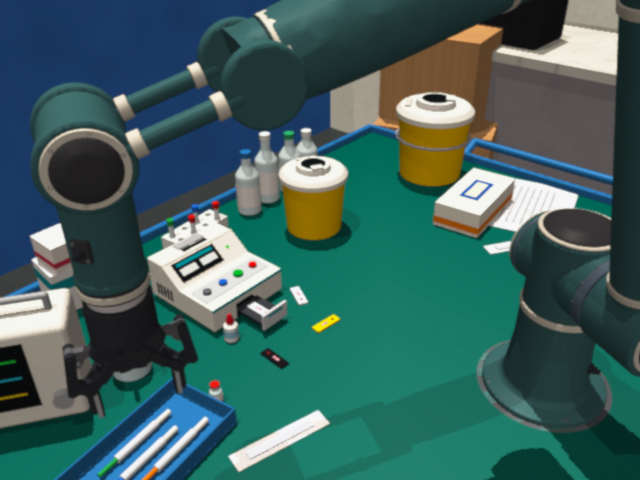

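The top view shows the reader at about (237,185), its tray plate at (237,248) and the green key at (244,202). The dropper is at (208,232), the spare cassette at (275,238), and black and yellow look-alikes at (213,270) and (262,274). The side view agrees, with the tray open and the path in front of it clear. Next I'll get the reader's yaw from the coloured keys.

```bash
cat > keys.py <<'E'
from h import *
def blobs(c,img,roi):
    x0,y0,x1,y1=roi; h=cv2.cvtColor(img[y0:y1,x0:x1],cv2.COLOR_RGB2HSV); out={}
    for n,(a,b) in dict(green=(50,80),blue=(100,125),red=(170,180)).items():
        m=((h[...,0]>=a)&(h[...,0]<=b)&(h[...,1]>120)&(h[...,2]>90)).astype(np.uint8)
        k,l,s,ce=cv2.connectedComponentsWithStats(m)
        for i in range(1,k):
            if s[i,4]>8: out.setdefault(n,[]).append((s[i,4],*(ce[i]+[x0,y0])))
    return out
E
python3 - <<'E'
from keys import *
P={}
for c,roi in (("top",(200,192,272,214)),("side",(195,255,270,305))):
    img=bot.read_camera(c); b=blobs(c,img,roi)
    for n,l in b.items():
        for a,u,v in l: print(c,n,a,round(u,1),round(v,1),at_z(c,u,v,.067).round(4))
    x0,y0,x1,y1=(190,140,290,290) if c=="top" else (140,210,340,360)
    k=5 if c=="top" else 3
    cv2.imwrite(f"pics/{c}1.png",cv2.resize(img[y0:y1,x0:x1,::-1],None,fx=4,fy=4,interpolation=cv2.INTER_CUBIC) if c=="top" else cv2.resize(img[y0:y1,x0:x1,::-1],None,fx=4,fy=4))
E
```

```text
top green 28 243.5 201.2 [0.5992 0.1804 0.067 ]
top blue 18 228.3 200.9 [0.5991 0.2221 0.067 ]
side green 45 237.5 272.6 [0.5983 0.182  0.067 ]
side blue 36 222.5 281.6 [0.5979 0.2239 0.067 ]
```

View pics/top1.png

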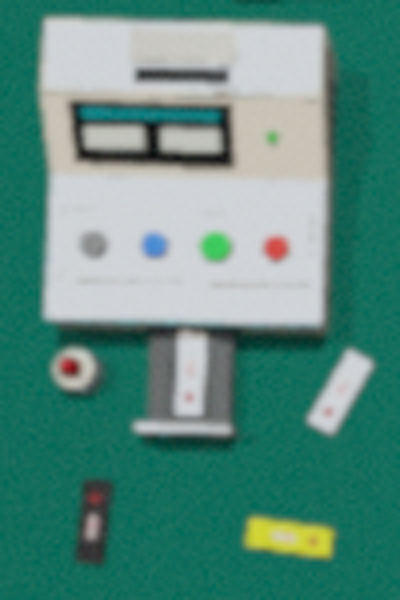

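servo_tool --pt "0.06 -0.23 0.05 0 0 0.035 1" --pt "0.12 -0.46 0.1 0 0 0.07 1" --pt "0.18 -0.68 0.1 0 0 0.105 1" --pt "0.24 -0.91 0.1 0 0 0.141 1" --pt "0.24 -0.91 0.1 0 0 0.141 1" --newtons 40

```text
time: 1.5
tool_pos: [0.3266, 0.4696, 0.2464]
tcp_rot: [0.003, 3.141, -0.003]
wrist_force: [-0.2, -0.1, 0.3]
width: 0.144
grip_force: 0.0
```

servo_tool --pt "0.06 -0.23 0 0 0 0 1" --pt "0.12 -0.46 0 0 0 0 1" --pt "0.18 -0.68 0 0 0 0 1" --pt "0.24 -0.91 0 0 0 0 1" --pt "0.24 -0.91 0 0 0 0 1"

```text
time: 2.0
tool_pos: [0.3625, 0.3341, 0.2464]
tcp_rot: [0.008, 3.141, -0.002]
wrist_force: [0.3, -0.3, -0.6]
width: 0.003
grip_force: 0.0
```

servo_tool --pt "0.06 -0.23 -0.1 0 0 0 1" --pt "0.12 -0.46 -0.2 0 0 0 1" --pt "0.18 -0.68 -0.3 0 0 0 1" --pt "0.18 -0.91 -0.3 0 0 0 1" --pt "0.18 -0.91 -0.3 0 0 0 1" --pt "0.18 -0.91 -0.3 0 0 0 1"

```text
time: 2.6
tool_pos: [0.3893, 0.2007, 0.2016]
tcp_rot: [0.005, 3.141, 0.002]
wrist_force: [0.6, 0.4, 0.1]
width: 0.0
grip_force: 0.0
```

```bash
python3 - <<'E'
from h import *
s=bot.read_state();print(s["time"],s["tool_pos"],s["tcp_rot"],s["wrist_force"],s["width"],s["q"])
I=info("wrist"); img=bot.read_camera("wrist"); cv2.imwrite("pics/w0.png",img[:,:,::-1]); print(I[0])
np.save("w0.npy",img); np.save("w0I.npy",np.array([*I[:3],*I[3].ravel(),*I[4]]))
for n,z in (("tray_front",.03),("key_start_top",.067),("reader",0)):
    for k in bot.mark_of(n,"wrist")[:2]:
        v,u=k["at"][0]*480,k["at"][1]*640; print(n,round(k["score"],2),round(u),round(v),at_z("wrist",u,v,z,I).round(4))
E
```

```text
2.6 [0.38931785 0.20070452 0.20163234] [4.66405389e-03 3.14085876e+00 2.09780788e-03] [0.56591091 0.4432918  0.11715325] 0.000492918889674124 [ 4.18380892e-01 -1.77433124e-01  2.11894583e+00  9.90014959e-04
  1.19886924e+00 -1.14980474e+00]
371.64829954431775
reader 0.71 313 408 [0.6416 0.1973 0.    ]
```

View pics/w0.png

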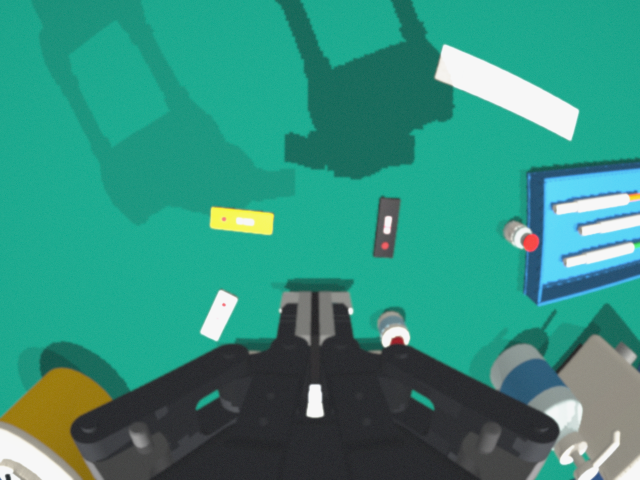

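The wrist view shows the fingers in front of the reader, with the black (387,227) and yellow (242,221) cassettes, the spare (219,315) and the dropper (393,327) all clear of the tool. I'll take the yaw from the top view instead.

```bash
python3 - <<'E'
from h import *
I=info("top")
def w(x,y,z): return at_z("top",(x+.5)/4-.5+190,(y+.5)/4-.5+140,z,I)
for n,x,y,z in (("grey",93,245,.067),("blue",154,246,.067),("green",216,247,.067),("red",277,248,.067),("plateL",133,427,.048),("plateR",235,430,.048),("deckL",44,322,.06),("deckR",326,328,.06),("casB",192,333,.03),("casF",190,416,.03),("hoodL",42,20,.1),("hoodR",328,26,.1),("trayL",151,400,.03),("trayR",233,400,.03)):
    p=w(x,y,z); print(n,p.round(4))
E
```

```text
grey [0.5981 0.2643 0.067 ]
blue [0.5984 0.2225 0.067 ]
green [0.5988 0.18   0.067 ]
red [0.5991 0.1381 0.067 ]
plateL [0.4745 0.2359 0.048 ]
plateR [0.4741 0.1654 0.048 ]
deckL [0.5448 0.2973 0.06  ]
deckR [0.5453 0.1034 0.06  ]
casB [0.5431 0.2006 0.03  ]
casF [0.4843 0.1999 0.03  ]
hoodL [0.7451 0.2972 0.1   ]
hoodR [0.7463 0.1045 0.1   ]
trayL [0.495  0.2277 0.03  ]
trayR [0.4963 0.1701 0.03  ]
```

View pics/side1.png

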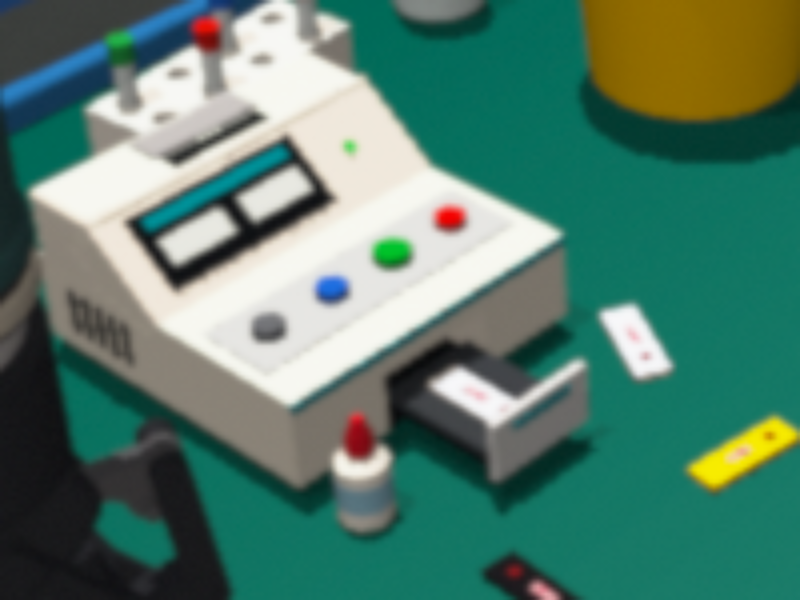

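servo_tool --pt "0.03 0 -0.2 0 0 0 1" --pt "0.07 0 -0.4 0 0 0 1" --pt "0.11 0 -0.6 0 0 0 1" --pt "0.14 0 -0.8 0 0 0 1" --pt "0.17 0 -0.95 0 0 0 1" --pt "0.17 0 -1.0 0 0 0 1" --pt "0.17 0 -1.0 0 0 0 1"

```text
time: 3.5
tool_pos: [0.4133, 0.2004, 0.0503]
tcp_rot: [0.0, -3.139, 0.002]
wrist_force: [-1.4, -0.8, 0.2]
width: 0.003
grip_force: 0.0
```

servo_tool --pt "0.05 0 -0.08 0 0 0 1" --pt "0.1 0 -0.16 0 0 0 1" --pt "0.14 0 -0.16 0 0 0 1" --pt "0.17 0 -0.16 0 0 0 1" --pt "0.19 0 -0.16 0 0 0 1" --pt "0.19 0 -0.16 0 0 0 1" --pt "0.19 0 -0.16 0 0 0 1"

```text
time: 4.2
tool_pos: [0.4431, 0.2002, 0.0279]
tcp_rot: [0.001, 3.141, 0.0]
wrist_force: [-0.1, -1.1, -0.2]
width: -0.001
grip_force: 0.0
```

servo_tool --pt "0.02 0 0 0 0 0 1" --pt "0.04 0 0 0 0 0 1" --pt "0.06 0 0 0 0 0 1" --pt "0.08 0 0 0 0 0 1" --pt "0.1 0 0 0 0 0 1" --pt "0.12 0 0 0 0 0 1" --pt "0.14 0 0 0 0 0 1" --pt "0.16 0 0 0 0 0 1" --pt "0.18 0 0 0 0 0 1" --pt "0.2 0 0 0 0 0 1"

```text
time: 5.2
tool_pos: [0.4728, 0.2001, 0.0272]
tcp_rot: [-0.001, -3.141, 0.0]
wrist_force: [-2.4, 0.5, 1.0]
width: 0.0
grip_force: 0.8
```

servo_tool --pt "0.02 0 0 0 0 0 1" --pt "0.04 0 0 0 0 0 1" --pt "0.06 0 0 0 0 0 1" --pt "0.08 0 0 0 0 0 1" --pt "0.1 0 0 0 0 0 1" --pt "0.12 0 0 0 0 0 1" --pt "0.14 0 0 0 0 0 1" --pt "0.16 0 0 0 0 0 1" --pt "0.18 0 0 0 0 0 1" --pt "0.2 0 0 0 0 0 1" --pt "0.22 0 0 0 0 0 1" --pt "0.24 0 0 0 0 0 1" --pt "0.26 0 0 0 0 0 1" --pt "0.27 0 0 0 0 0 1" --pt "0.27 0 0 0 0 0 1"

```text
time: 6.7
tool_pos: [0.5139, 0.2001, 0.0275]
tcp_rot: [0.001, 3.141, 0.0]
wrist_force: [-0.6, -0.2, -1.0]
width: 0.001
grip_force: 0.3
```

```bash
python3 - <<'E'
from h import *
s=bot.read_state();print(s["time"],s["tool_pos"],s["wrist_force"])
a=bot.read_camera("side")[210:360,140:340,::-1]
cv2.imwrite("pics/s2.png",cv2.resize(a,None,fx=4,fy=4))
E
```

```text
6.7 [0.51393641 0.20012702 0.02745271] [-0.55524731 -0.24443966 -0.96524204]
```

View pics/s2.png

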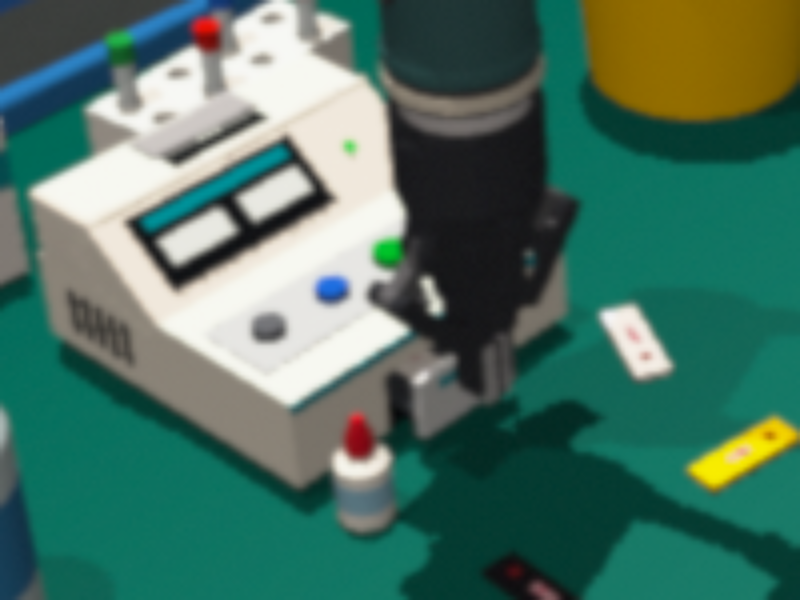

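The crop shows the tray nearly home: the plate is at about (450,395), centred under the fingers, and the dropper hasn't moved. I'll cover the last stretch slowly and watch the force.

servo_tool --pt "0.01 0 0 0 0 0 1" --pt "0.02 0 0 0 0 0 1" --pt "0.03 0 0 0 0 0 1" --pt "0.04 0 0 0 0 0 1" --pt "0.05 0 0 0 0 0 1" --pt "0.06 0 0 0 0 0 1" --pt "0.07 0 0 0 0 0 1" --pt "0.08 0 0 0 0 0 1"

```text
time: 7.55
tool_pos: [0.5255, 0.2002, 0.0273]
tcp_rot: [0.001, 3.142, 0.0]
wrist_force: [-0.8, -0.3, 1.3]
width: -0.002
grip_force: 0.8
```

servo_tool --pt "0.005 0 0 0 0 0 1" --pt "0.01 0 0 0 0 0 1" --pt "0.013 0 0 0 0 0 1" --pt "0.013 0 0 0 0 0 1"

```text
time: 7.95
tool_pos: [0.5274, 0.2002, 0.0272]
tcp_rot: [0.001, 3.141, 0.0]
wrist_force: [-0.2, 0.7, -0.2]
width: 0.003
grip_force: 0.5
```

servo_tool --pt "0.005 0 0 0 0 0 1" --pt "0.01 0 0 0 0 0 1" --pt "0.013 0 0 0 0 0 1" --pt "0.013 0 0 0 0 0 1"

```text
time: 8.35
tool_pos: [0.5293, 0.2001, 0.0272]
tcp_rot: [0.001, 3.142, 0.0]
wrist_force: [-1.4, 0.4, -0.3]
width: -0.001
grip_force: 0.6
```

servo_tool --pt "0.005 0 0 0 0 0 1" --pt "0.01 0 0 0 0 0 1" --pt "0.01 0 0 0 0 0 1" --pt "0.01 0 0 0 0 0 1"

```text
time: 8.75
tool_pos: [0.5308, 0.2001, 0.0272]
tcp_rot: [0.001, 3.141, -0.0]
wrist_force: [-0.6, 1.4, -0.3]
width: 0.003
grip_force: 0.5
```

servo_tool --pt "0.005 0 0 0 0 0 1" --pt "0.01 0 0 0 0 0 1" --pt "0.01 0 0 0 0 0 1"

```text
time: 9.05
tool_pos: [0.5317, 0.2001, 0.0272]
tcp_rot: [-0.001, -3.14, 0.0]
wrist_force: [-3.3, 0.9, 1.1]
width: 0.001
grip_force: 1.7
```

servo_tool --pt "0.005 0 0 0 0 0 1" --pt "0.01 0 0 0 0 0 1" --pt "0.01 0 0 0 0 0 1"

```text
time: 9.35
tool_pos: [0.5318, 0.2, 0.0271]
tcp_rot: [-0.002, -3.137, 0.001]
wrist_force: [-7.1, 1.4, 6.3]
width: 0.001
grip_force: 3.9
```

```bash
python3 - <<'E'
from h import *
s=bot.read_state();print(s["time"],s["tool_pos"],s["wrist_force"])
a=bot.read_camera("side")[270:340,220:310,::-1]
cv2.imwrite("pics/s3.png",cv2.resize(a,None,fx=8,fy=8,interpolation=cv2.INTER_CUBIC))
E
```

```text
9.35 [0.53175428 0.20001465 0.02707715] [-7.10286992  1.35970941  6.3378368 ]
```

View pics/s3.png

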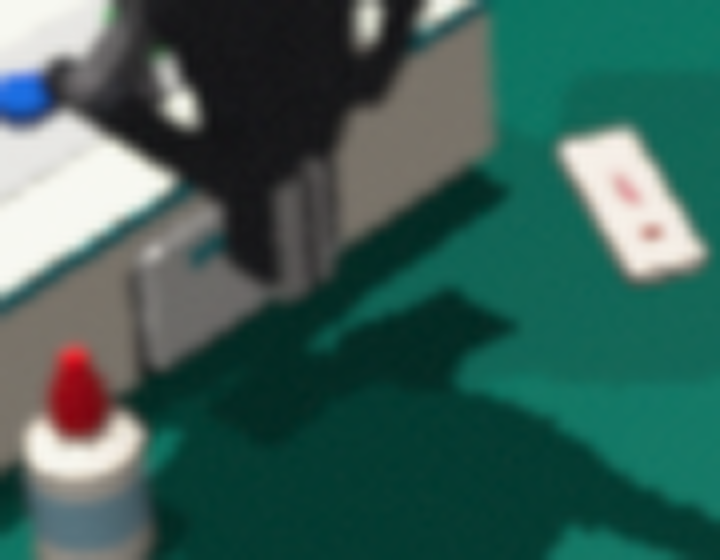

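servo_tool --pt "-0.01 0 0 0 0 0 1" --pt "-0.05 0 0 0 0 0 1" --pt "-0.15 0 0 0 0 0 1" --pt "-0.3 0 0 0 0 0 1" --pt "-0.5 0 0 0 0 0 1" --pt "-0.6 0 0.1 0 0 0 1" --pt "-0.7 0 0.3 0 0 0 1" --pt "-0.75 0 0.5 0 0 0 1" --pt "-0.75 0 0.7 0 0 0 1" --pt "-0.75 0 0.8 0 0 0 1" --pt "-0.75 0 0.8 0 0 0 1"

```text
time: 10.5
tool_pos: [0.424, 0.2011, 0.1507]
tcp_rot: [0.001, 3.134, 0.004]
wrist_force: [-0.6, 0.0, -0.4]
width: -0.001
grip_force: 0.0
```

```bash
python3 - <<'E'
from keys import *
s=bot.read_state();print(s["time"],s["tool_pos"],s["wrist_force"])
S=bot.read_camera("side"); 
for c in ("side","top"):
    for k in bot.mark_of("tray_front",c)[:1] if c=="side" else (bot.read_camera("top") is not None and bot.mark_of("tray_front","top")[:1]):
        v,u=k["at"][0]*480,k["at"][1]*640; print(c,round(k["score"],2),u,v,at_z(c,u,v,.03).round(4))
T=bot.read_camera("top"); 
for n,c,im,roi in (("s","side",S,(195,255,270,305)),("t","top",T,(200,192,272,214))):
    for m,l in blobs(c,im,roi).items():
        for a,u,v in l: print(c,m,a,at_z(c,u,v,.067).round(4))
a=cv2.resize(S[230:350,180:320,::-1],(700,600),interpolation=cv2.INTER_CUBIC)
cv2.imwrite("pics/s4.png",a)
cv2.imwrite("pics/t4.png",cv2.resize(T[180:280,190:290,::-1],None,fx=5,fy=5,interpolation=cv2.INTER_CUBIC))
# expected corner positions of home plate in side crop for reader face x=.546
f,cx,cy,R,t=info("side")
for x in (.470,.539,.545):
    p=R@np.array([x,.233,.048])+t; u,v=f*p[0]/p[2]+cx,f*p[1]/p[2]+cy; print(x,(u-180)*5,(v-230)*5)
E
```

```text
10.5 [0.42400581 0.20105311 0.15070114] [-0.64198743  0.01360174 -0.44972663]
side 0.96 250.368 300.91200000000003 [0.5444 0.1999 0.03  ]
top 0.51 239.42399999999998 224.4 [0.5389 0.1954 0.03  ]
side green 45 [0.5983 0.182  0.067 ]
side blue 36 [0.5979 0.2239 0.067 ]
top green 28 [0.5992 0.1804 0.067 ]
top blue 18 [0.5991 0.2221 0.067 ]
0.47 420.17347762360544 433.5361562891683
0.539 298.21654109004356 362.78110681843515
0.545 287.96247877469995 356.8320668784361
```

View pics/s4.png

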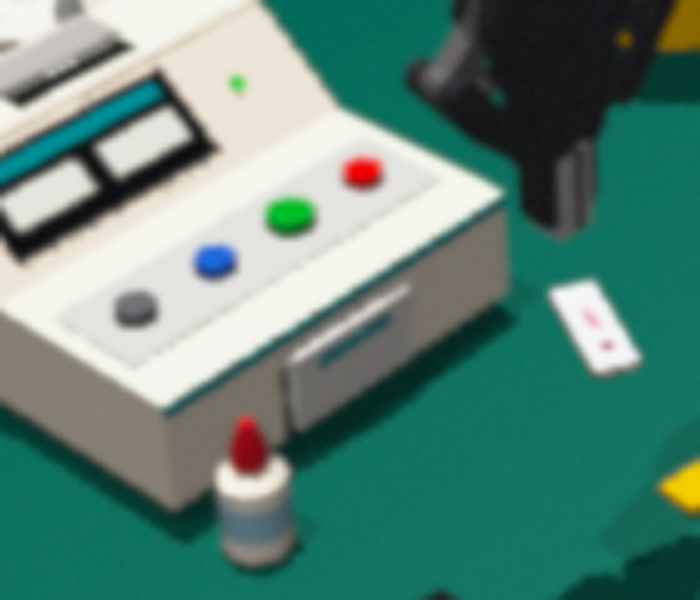

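The crop shows the plate flush with the reader front (top-left corner at (293,360), as predicted for home). All four keys are up, and the dropper and spare haven't moved. The green key is at about (0.599, 0.181).

servo_tool --pt "0.1 -0.01 0 0 0 0 1" --pt "0.25 -0.03 0 0 0 0 1" --pt "0.42 -0.05 0 0 0 0 1" --pt "0.6 -0.07 0 0 0 0 1" --pt "0.77 -0.09 0 0 0 0 1" --pt "0.9 -0.11 0 0 0 0 1" --pt "0.97 -0.13 0 0 0 0 1" --pt "1.0 -0.13 0 0 0 0 1" --pt "1.0 -0.13 0 0 0 0 1"

```text
time: 11.65
tool_pos: [0.5713, 0.1804, 0.1465]
tcp_rot: [-0.002, -3.14, 0.0]
wrist_force: [0.2, 0.1, 0.6]
width: 0.001
grip_force: 0.0
```

servo_tool --pt "0.08 0 -0.05 0 0 0 1" --pt "0.16 0 -0.12 0 0 0 1" --pt "0.16 0 -0.2 0 0 0 1" --pt "0.16 0 -0.3 0 0 0 1" --pt "0.16 0 -0.38 0 0 0 1" --pt "0.16 0 -0.44 0 0 0 1" --pt "0.16 0 -0.48 0 0 0 1" --pt "0.16 0 -0.48 0 0 0 1" --pt "0.16 0 -0.48 0 0 0 1"

```text
time: 12.55
tool_pos: [0.5954, 0.1807, 0.0755]
tcp_rot: [0.001, 3.141, 0.0]
wrist_force: [-0.0, 0.2, -0.4]
width: 0.002
grip_force: 0.0
```

```bash
python3 - <<'E'
from h import *
s=bot.read_state();print(s["time"],s["tool_pos"],s["wrist_force"])
S=bot.read_camera("side"); T=bot.read_camera("top")
cv2.imwrite("pics/s5.png",cv2.resize(S[230:330,180:290,::-1],None,fx=6,fy=6,interpolation=cv2.INTER_CUBIC))
E
```

```text
12.55 [0.59537833 0.18068356 0.0755066 ] [-0.0245063   0.19568367 -0.40327015]
```

View pics/s5.png

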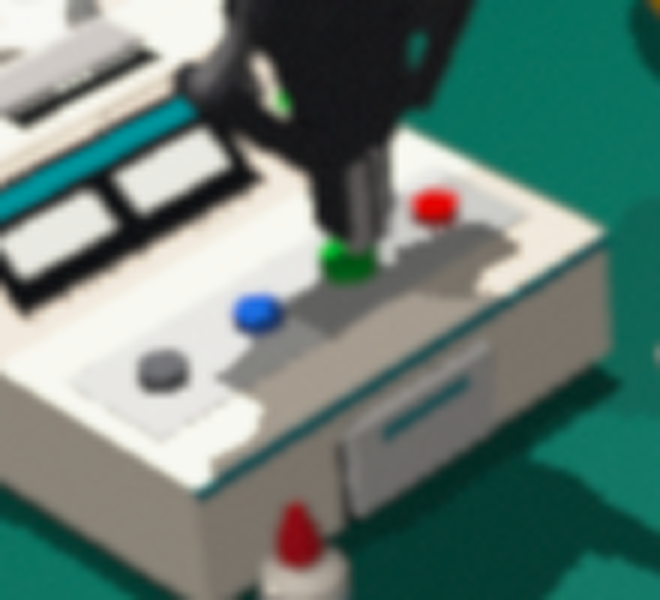

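The crop shows the fingertips right above the green key at (350,250), clear of the red (435,207) and blue (258,314) keys. Next I'll press slowly.

servo_tool --pt "0.02 0 -0.01 0 0 0 1" --pt "0.02 0 -0.025 0 0 0 1" --pt "0.02 0 -0.04 0 0 0 1" --pt "0.02 0 -0.055 0 0 0 1" --pt "0.02 0 -0.055 0 0 0 1"

```text
time: 13.15
tool_pos: [0.5981, 0.1806, 0.0667]
tcp_rot: [-0.001, -3.141, 0.0]
wrist_force: [-0.5, -0.9, 0.8]
width: 0.0
grip_force: 0.6
```

servo_tool --pt "0 0 -0.007 0 0 0 1" --pt "0 0 -0.013 0 0 0 1" --pt "0 0 -0.013 0 0 0 1"

```text
time: 13.45
tool_pos: [0.5982, 0.1806, 0.0652]
tcp_rot: [-0.001, -3.142, 0.0]
wrist_force: [-1.5, -0.8, 2.9]
width: -0.002
grip_force: 1.4
```

servo_tool --pt "0 0 -0.007 0 0 0 1" --pt "0 0 -0.014 0 0 0 1" --pt "0 0 -0.016 0 0 0 1" --pt "0 0 -0.016 0 0 0 1"

```text
time: 13.85
tool_pos: [0.5982, 0.1806, 0.0629]
tcp_rot: [0.001, 3.142, -0.0]
wrist_force: [-2.4, -1.2, 5.0]
width: -0.005
grip_force: 2.5
```

5 N at about 4 mm of travel is well past half, so I'll release and back off.

servo_tool --pt "0 0 0.01 0 0 0 1" --pt "0 0 0.03 0 0 0 1" --pt "0 0 0.06 0 0 0 1" --pt "0 0 0.12 0 0 0 1" --pt "0 0 0.25 0 0 0 1" --pt "0 0 0.45 0 0 0 1" --pt "-0.2 0 0.65 0 0 0 1" --pt "-0.45 0 0.75 0 0 0 1" --pt "-0.7 0 0.8 0 0 0 1" --pt "-0.9 0 0.8 0 0 0 1" --pt "-1.0 0 0.8 0 0 0 1" --pt "-1.0 0 0.8 0 0 0 1" --pt "-1.0 0 0.8 0 0 0 1"

```text
time: 15.15
tool_pos: [0.4491, 0.1808, 0.183]
tcp_rot: [0.001, 3.14, 0.0]
wrist_force: [1.2, 0.2, 0.5]
width: -0.002
grip_force: 0.0
```

```bash
python3 - <<'E'
from h import *
s=bot.read_state();print(s["time"],s["tool_pos"],s["wrist_force"])
S=bot.read_camera("side")
for k in bot.mark_of("tray_front","side")[:1]:
    v,u=k["at"][0]*480,k["at"][1]*640; print(k["score"],at_z("side",u,v,.03).round(4))
cv2.imwrite("pics/s6.png",cv2.resize(S[230:350,180:320,::-1],(700,600),interpolation=cv2.INTER_CUBIC))
E
```

```text
15.15 [0.44912045 0.18079524 0.1830401 ] [1.2154949  0.21384604 0.47394572]
0.6 [0.545  0.1996 0.03  ]
```

View pics/s6.png

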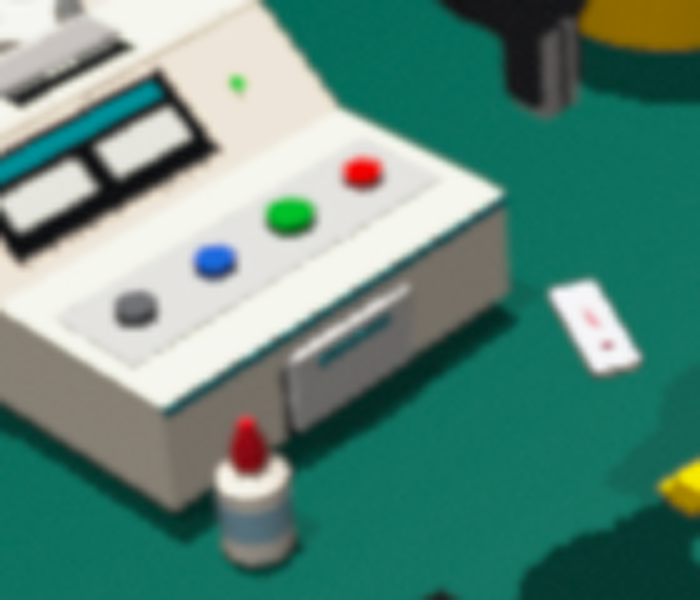

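The tray is home with its plate corner still at (293,360), and the green key is back up at (291,215). The other keys and objects look unchanged, and the gripper is clear.

```bash
python3 -c "
from workcell import bot
print(bot.finish_job())"
```

```text
the job is handed in; nothing more can be done
None
```

The job is handed in: I pushed the tray in to its stop, then pressed the green start key about 4 mm at 5 N and it came back up; in the last side-camera view, the other keys and nearby objects looked unmoved.

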